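Set up the bench place for a rapid test

ROBOT

A 7-joint arm with a two-finger parallel gripper is mounted at the origin on a cart in front of the work surface, level with it; the furniture and walls round the work are solid. World frame = base frame: x ahead of the robot, y to its left, z up, the work surface at z = 0. Lengths are in mm, angles in rad, forces in N, time in s.
With the tool pointing down it reaches from about 425 to 875 mm from the base axis. Payload 4.7 kg.
Tool frame: the origin (TCP) lies at the very end of the fingers, on their centre line; the grasp point (between the pads) lies 19 mm behind it; z points along the fingers, y is the line along which they close (so a half turn about z gives the same grasp; the last joint's range is limited). The gripper opens to 87 mm and grips with 3 to 60 N. Pads are 19 mm wide; open, the fingers measure 117 mm over their backs; the gripper's body (75 mm by 190 mm) begins 51 mm behind the grasp point.
Start: joints at [0.014, 0.321, -0.07, 1.45, 0.023, 1.371, -0.057], TCP at [650.02, -0.025, 222.587] pointing down, gripper open.
Joint ranges: [-2.86, 2.86], [-0.3, 2.09], [-1.38, 1.24], [0.06, 2.45], [-1.56, 4.7], [0.09, 2.05], [-2.69, 2.69]. Speed limits (rad/s): [2.57, 2.57, 3.14, 3.14, 3.14, 3.14, 3.14].

INTERFACE

Orientations are given as [roll, pitch, yaw] about the fixed x, y, z axes, in that order (R = Rz(yaw) Ry(pitch) Rx(roll)).
In Python, from rig import robot, snapshot gives the robot as it stands.
- The arm moves only by the shell command python3 -m inch 'ROWS' [FORCE]. ROWS is JSON, a list of rows, each a list of 3 entries, a list of its own where there are three numbers: the shift along the world's x, y, z in m, then the turn, a rotation vector about the world's x, y, z in rad, then the finger opening in m, from 0 to 0.087. A call has 1 to 20 rows; each row shifts and turns the commanded pose from where the row before left it; what a row does not reach is not made up. A row lasts 1/10 s, in which the tool goes at most 50 mm and 8.59 degrees, less where a joint would pass 70% of its speed; a pose out of reach is approached as far as the arm can. A call is refused whole if a number of a shift passes 0.05 or a number of a turn 0.15, either way. A call with a gripper value outside its range is refused whole. The fingers move at their own pace and stop on an object; FORCE is the grip in N (left out, the last holds). Time passes only in rows, so rows that do not move let the fingers close. It gives the time, the measured TCP pose, the force, the opening and the grip force at its end, in the units of the state.
- robot.get_state(): the state, without advancing time (a new reading comes with each control period).
- snapshot(name): name is "scene" or "side" or "wrist"; returns a dict with "frame" (400x640x3 uint8, red, green, blue), "fx", "fy", "cx", "cy" (pixels), "world_to_cam" (4x4, takes a point from world to camera coordinates); the wrist camera has in their place "hand_eye" (4x4, takes a point from camera to tool coordinates, whose origin is the TCP and whose axes are the flange's). Camera axes: x right, y down, z forward; pixel columns grow to the right and rows downward; lengths in mm; the calibration is good to about 2 mm. The wrist camera is an equidistant fisheye: a pixel r from the principal point sees the ray r / f radians off the axis. A picture is of the moment at which its call begins: read the wrist's pose just before it. There is no depth.
- robot.sign_off(): hands the job in; it is judged then, once.
The state is a dict: "time_s": time; "qpos": joint angles; "joint_velocities": joint speeds; "tau": joint torques, N m; "tcp_pos": TCP position; "tool_rot": TCP orientation; "contact_force": force on the tool from outside, world axes, zero at the start; "torque": the same for the moment, N m; "opening": opening from 0.0 (shut) to 1.0 (fully open); "finger_force": force on a finger pad.
Only numpy, scipy, OpenCV 4.12 (cv2) and the standard library are available. Lean on these libraries where they do the work, as an engineer would, in place of code of your own. Each camera call takes 0.05 s, during which the arm holds its last target. There are 200 camera calls.

TASK

Get the bench place ready for one rapid test: stand the small amber bottle in the small round holder and the red-lidded sample cup in the wide round holder, both kept upright all the way, and set the timer squarely in the rectangular dock. Only when those three are in place, draw the bottom test cassette out of the clear dispenser (cassettes must not lie about in the open), leaving all the others stacked inside it, and lay the cassette flat and lengthwise on the narrow blue bed of the cradle, between its two end stops. Let go of everything.

Things in the scene. Friction and masses are not known exactly. Their poses are not given: they have to be found in the camera images.
- reagent_bottle: Small amber bottle with a black screw cap, standing loose: body 31 mm in diameter up to 45 mm, shoulder to 60 mm, cap 22 mm in diameter from 57 to 73 mm height, about 60 g. Origin: centre of its underside, z up along the bottle.
- sample_cup: Sample cup with a red screw lid, standing loose: cup tapers from 51 mm diameter at the foot to 58 mm under the lid, lid 65 mm in diameter from 53 to 66 mm height, about 70 g. Origin: centre of its underside, z up. (A cup with a white lid nearby is a fixed bystander.)
- bench_timer: White wedge-shaped timer with display, loose, 90 g: 66 mm wide (its x) between two flat upright flanks, 44 mm deep (its y), 59 mm high. The back is upright at y = +22 mm; the display face slopes from y = -22 mm at the foot to y = +8 mm at the top. Origin: centre of its underside, z up. Take it by the flanks, about 8 mm behind the origin (+y).
- dispenser: Fixed clear chute, blue edges, 99 long x 39 wide x 62 mm high, mouth to its -x, holding 4 stacked cassettes lengthwise on a floor at 22 mm height. Front wall 3 mm thick; only the lowest passes under it (slot 22 to 33.5 mm). Grey foot 60 mm wide, 6 mm thick. A tongue 14 x 28 mm (top at 22 mm) carries the presented end, sides free. Origin: bench level under the front wall's outer face.
- cassette_bottom: Lowest test cassette: flat white plastic, 90 (its x) x 30 x 8 mm, 20 g, loose, with window and round well. Origin: centre of its underside. It starts level at 22 mm height, x along the dispenser's x, its -x end 35 mm out of the mouth (origin 10 mm inside the front face). It is free once drawn 55 mm straight out along the dispenser's -x; those above then drop 8 mm.
- cassette_top: The topmost of the four equal cassettes in the dispenser (90 x 30 x 8 mm); with the two unlisted ones under it, it stays in the dispenser and only drops by one thickness. Origin: centre of its underside.
- bottle_holder: White round holder for the amber bottle, fixed: flange 80 mm in diameter and 6 mm thick, with an upright collar, inner diameter 46 mm, outer 56 mm, rim at 26 mm height, dark rubber floor at 7 mm height. Origin: centre of its underside, z up.
- cup_holder: White round holder for the sample cup, fixed: flange 100 mm in diameter and 6 mm thick, with a collar of 66 mm inner and 76 mm outer diameter, rim at 20 mm height, dark rubber floor at 7 mm height. Origin: centre of its underside, z up.
- timer_dock: White rectangular dock for the timer, fixed: a low tray 68 mm (its x axis) by 90 mm (its y axis), 12 mm high, with a pocket of 58 by 80 mm whose dark rubber floor is at 5 mm height. The timer's width (timer x) goes along the dock's y axis, either way round. Origin: centre of its underside, z up.
- cassette_cradle: Fixed cradle for the cassette: white base 126 x 54 x 5 mm, blue bed 20 mm wide along its x, top at 18 mm height, so that the cassette overhangs it on both long sides. Blue end stops at both ends of the bed, 104 mm apart inside, rise to 24 mm height. Cassette x goes along cradle x, either way round, centred. Origin: centre of its underside, z up.
Mind the look-alikes: they are no part of the job. Leave any turquoise look-alike of the timer_dock alone.

How it is judged:
By the outcome, as a careful person would: the job done as asked, in the order asked, and still so for the second after the job is handed in, with the robot touching nothing.
It also fails if it takes over 125 s, if anything falls off the work surface, if the arm or the gripper's body presses on something with over 40 N, if the wrist force passes 120 N, or if a joint passes its speed limit or range.

## Working session

There is one attempt and no reset: what is moved stays moved. The work goes in short steps, Python scripts to look and compute and a shell command to move; the robot and the scene stay as the last step left them, time stands still between calls to the robot, and variables do not carry over. Pictures are saved under pics/ and viewed, at most 17 in all, crops included, and the job is handed in when it is done.

```bash
ls; mkdir -p pics; python3 - <<'E'
from rig import robot, snapshot
import cv2
s=robot.get_state(); print(s)
for n in("scene","side","wrist"):
    d=snapshot(n); cv2.imwrite(f"pics/{n}0.png",d["frame"][:,:,::-1])
    print(n,{k:(v.round(3).tolist() if hasattr(v,'round') and hasattr(v,'tolist') else v) for k,v in d.items() if k!="frame"})
E
```

```text
pics
{'time_s': 0.0, 'qpos': array([ 0.01406428,  0.3218169 , -0.07007636,  1.45167791,  0.02259875,
        1.37079593, -0.05690156]), 'joint_velocities': array([-1.86809614e-03,  4.52072488e-05, -1.93473223e-04, -1.22317662e-03,
       -1.74230782e-03, -7.78341584e-04, -3.75859957e-04]), 'tau': array([-2.58547143e-04, -4.91284704e+01, -4.03903294e-01, -3.12526345e+01,
       -6.40594075e-02,  4.37659642e-02,  1.61017233e-04]), 'tcp_pos': array([ 6.49444430e+02, -3.17532253e-02,  2.21463951e+02]), 'tool_rot': array([-3.13968401e+00,  1.00112493e-04,  1.57085303e+00]), 'contact_force': array([-0.63980226, -0.5722087 , -0.221276  ]), 'torque': array([ 0.02787746,  0.03928572, -0.02770253]), 'finger_force': 0.0, 'opening': 0.9980831218513947}
scene {'fx': 391.62770815195165, 'fy': 391.62770815195165, 'cx': 319.58421052089193, 'cy': 200.49323833525258, 'world_to_cam': [[-0.863, -0.506, 0.008, 529.813], [-0.381, 0.639, -0.668, 273.834], [0.333, -0.58, -0.744, 920.859], [0.0, 0.0, 0.0, 1.0]]}
side {'fx': 384.43472632240156, 'fy': 384.43472632240156, 'cx': 318.57987254080706, 'cy': 202.426767154666, 'world_to_cam': [[-0.808, -0.589, 0.023, 491.011], [-0.306, 0.386, -0.87, 263.081], [0.503, -0.71, -0.492, 580.897], [0.0, 0.0, 0.0, 1.0]]}
wrist {'fx': 309.70691628693146, 'fy': 309.70691628693146, 'cx': 321.83069986957173, 'cy': 198.3618907418404, 'hand_eye': [[0.0, -0.957, -0.292, 80.403], [1.0, 0.0, -0.0, -0.668], [0.0, -0.292, 0.957, -162.412], [0.0, 0.0, 0.0, 1.0]]}
```

View pics/scene0.png

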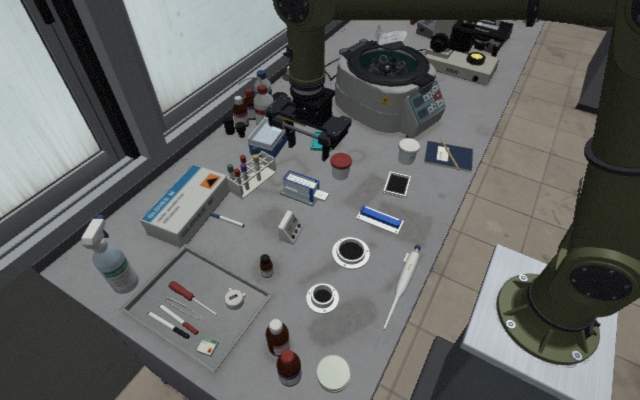

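View pics/side0.png

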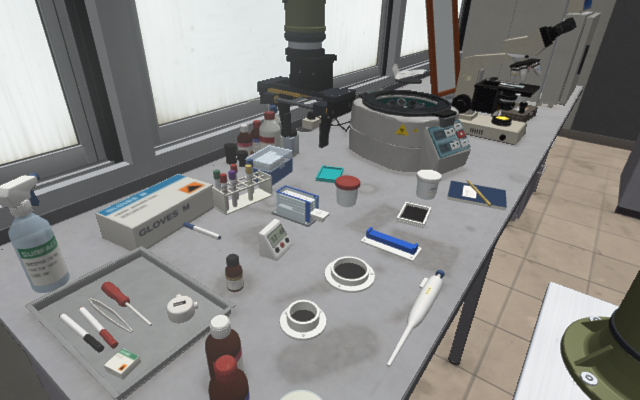

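View pics/wrist0.png

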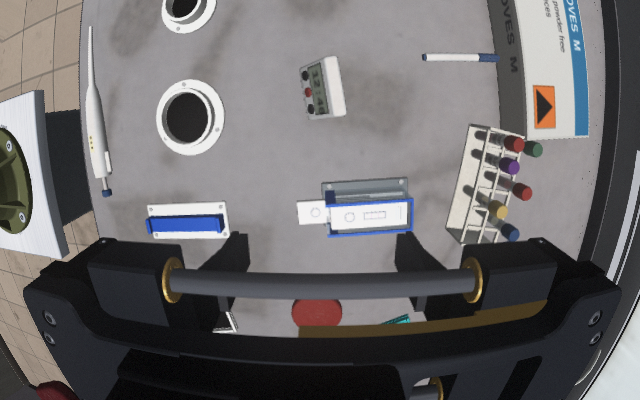

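Scene view: bottle cap (266,258), red cup (341,160), white lid bystander (409,146), timer (289,226), dock (397,184), cradle (380,220), cup holder (350,252), bottle holder (322,297), dispenser (301,188) with its mouth at the right (322,195). The turquoise dock look-alike sits by the gripper. Wrist view: image right = +x, up = +y.

```bash
cat > h.py <<'E'
import numpy as np, cv2
from rig import robot, snapshot
from scipy.spatial.transform import Rotation as R
class View:
    def __init__(s,n,save=None):
        s.n=n; st=robot.get_state(); d=snapshot(n); s.d=d; s.f=d["frame"]; s.hsv=cv2.cvtColor(s.f,cv2.COLOR_RGB2HSV)
        if n=="wrist":
            T=np.eye(4); T[:3,:3]=R.from_euler('xyz',st["tool_rot"]).as_matrix(); T[:3,3]=st["tcp_pos"]; s.c2w=T@d["hand_eye"]
        else: s.c2w=np.linalg.inv(d["world_to_cam"])
        if save: cv2.imwrite(f"pics/{save}.png",s.f[:,:,::-1])
    def ray(s,p):
        p=np.atleast_2d(np.asarray(p,float)); d=s.d
        x=(p-[d["cx"],d["cy"]])/[d["fx"],d["fy"]]
        if s.n=="wrist":
            r=np.linalg.norm(x,axis=1,keepdims=True)+1e-9; v=np.hstack([x/r*np.sin(r),np.cos(r)])
        else: v=np.hstack([x,np.ones((len(x),1))])
        return s.c2w[:3,3], v@s.c2w[:3,:3].T
    def plane(s,p,z):
        o,v=s.ray(p); return (o+v*((z-o[2])/v[:,2])[:,None])[:,:2]
    def proj(s,w):
        c=(np.linalg.inv(s.c2w)@np.append(w,1))[:3]; d=s.d
        if s.n=="wrist":
            t=np.arctan2(np.hypot(*c[:2]),c[2]); q=c[:2]/np.hypot(*c[:2])*t
        else: q=c[:2]/c[2]
        return q*[d["fx"],d["fy"]]+[d["cx"],d["cy"]]
    def blob(s,name,box):
        "largest contour points of the colour within box x0,y0,x1,y1"
        H,S,V=[a.astype(int) for a in cv2.split(s.hsv)]
        m={"red":((H<8)|(H>172))&(S>120)&(V>60),"white":(S<28)&(V>185),"dark":V<75,
           "blue":(H>100)&(H<130)&(S>120)&(V>70),"amber":(V<95)&(H<25)&(S>40)}[name]
        k=np.zeros(m.shape,np.uint8); x0,y0,x1,y1=box; k[y0:y1,x0:x1]=m[y0:y1,x0:x1]
        c=max(cv2.findContours(k,cv2.RETR_EXTERNAL,cv2.CHAIN_APPROX_NONE)[0],key=cv2.contourArea)
        return c[:,0,:]
def circ(q): 
    (x,y),r=cv2.minEnclosingCircle(q.astype(np.float32)); e=cv2.fitEllipse(q.astype(np.float32)); return np.round([x,y,2*r,*e[0],*e[1]],1)
def rect(q): 
    r=cv2.minAreaRect(q.astype(np.float32)); return np.round([*r[0],*r[1],r[2]],1)
E
python3 - <<'E'
from h import *
w=View("wrist"); s=View("scene"); d=View("side")
print("bh w",circ(w.plane(w.blob("white",(155,0,222,40)),6)))
print("ch w",circ(w.plane(w.blob("white",(148,75,232,160)),6)))
print("cradle w",rect(w.plane(w.blob("white",(140,195,235,245)),5)))
print("blue w",rect(w.plane(w.blob("blue",(140,205,235,240)),18)))
print("disp w blue",rect(w.plane(w.blob("blue",(315,180,415,240)),62)))
print("cass w",rect(w.plane(w.blob("white",(290,195,326,230)),30)))
print("timer w",rect(w.plane(w.blob("white",(290,50,350,125)),59)))
for v,b in((s,dict(red=(325,150,358,182),bh=(300,280,345,315),ch=(328,235,375,272),cr=(350,200,408,240),dock=(380,165,415,200))),
 (d,dict(red=(330,172,364,195),bh=(275,298,330,340),ch=(320,255,380,295),cr=(355,222,425,262),dock=(392,198,435,230)))):
    print(v.n)
    print("red",circ(v.plane(v.blob("red",b["red"]),66)))
    for k,z in (("bh",6),("ch",6)): print(k,circ(v.plane(v.blob("white",b[k]),z)))
    print("cr",rect(v.plane(v.blob("white",b["cr"]),5)), rect(v.plane(v.blob("blue",b["cr"]),18)))
    print("dock",rect(v.plane(v.blob("white",b["dock"]),12)))
print("cap",circ(s.plane(s.blob("dark",(256,250,276,264)),73)),circ(d.plane(d.blob("dark",(222,250,246,266)),73)))
E
```

```text
bh w [474.1 226.1  79.8 472.1 217.9  52.8  73.9]
ch w [476.1  74.1  99.7 476.2  74.1  98.   98.3]
cradle w [457.7 -68.9 125.   52.8   2.6]
blue w [455.9 -68.2 120.2  25.8   2.8]
disp w blue [703.  -40.3  97.9  40.2   3.6]
cass w [635.4 -45.5  34.6  29.3   4. ]
timer w [661.8 102.5  13.8  63.2   9.5]
scene
red [ 639.9 -168.9   65.5  640.4 -169.1   59.    62.5]
bh [475.1 225.5  77.8 474.8 225.9  74.9  75.9]
ch [476.7  74.   98.3 476.7  73.5  93.5  96. ]
cr [457.4 -64.4 126.4  48.    6.9] [459.4 -66.9 114.9  29.1   2.5]
dock [ 500.  -215.     2.9   87.    11.1]
side
red [ 639.9 -167.3   66.4  640.2 -168.3   59.    61.1]
bh [477.9 222.7  88.8 478.  224.7  76.9  85.9]
ch [478.6  71.4 106.5 478.9  73.   96.9 103.7]
cr [458.7 -67.2 125.3  53.6   2.9] [458.7 -64.8 120.2  42.1   3.2]
dock [ 470.9 -220.6   67.7   89.4   11.7]
cap [623.2 239.3  33.  625.4 240.1  24.6  30.3] [621.7 240.6  34.6 622.7 243.3  20.6  33.7]
```

```bash
python3 -m inch '[[[-0.005,0.03,0],[0,0,0],0.087],[[-0.005,0.03,0],[0,0,0],0.087],[[-0.005,0.03,0],[0,0,0],0.087],[[-0.005,0.03,0],[0,0,0],0.087],[[-0.005,0.03,0],[0,0,0],0.087],[[0,0,0],[0,0,0],0.087],[[0,0,0],[0,0,0],0.087]]'; python3 - <<'E'
from h import *
w=View("wrist",save="w1"); d=View("side")
print("centrifuge base",d.plane([(352,158),(375,170),(420,180)],0))
p=w.proj((623,240,73)); print("cap pred",p, w.proj((647,100,59)))
E
```

```text
time_s: 1.0
tcp_pos: [624.8, 150.8, 222.5]
tool_rot: [-3.142, 0.0, 1.573]
contact_force: [0.4, -0.2, -0.6]
opening: 1.003
finger_force: 0.0
centrifuge base [[ 790.42444188 -441.6247049 ]
 [ 682.6498953  -405.05525481]
 [ 541.24483354 -427.13995256]]
cap pred [321.06655968  97.87875162] [342.05035124 225.16409222]
```

View pics/w1.png

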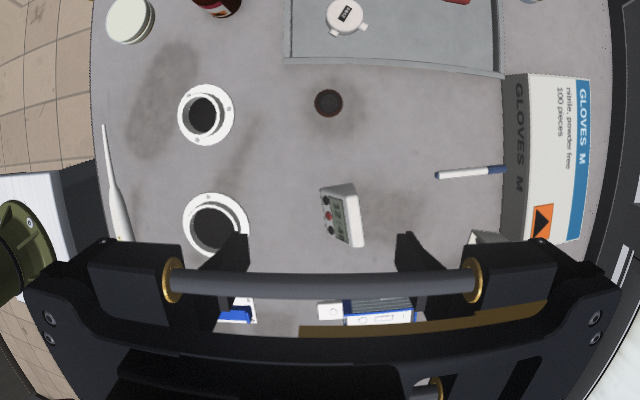

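The bottle is seen from above at (329,103), its holder at (206,114) and the timer at (343,215), with its white top ridge on the right.

```bash
python3 - <<'E'
from h import *
w=View("wrist")
b=w.blob("amber",(308,82,350,125)); print("bottle body@45",circ(w.plane(b,45)),"@60",circ(w.plane(b,60)))
b=w.blob("dark",(308,82,350,125)); print("dark@45",circ(w.plane(b,45)),circ(w.plane(b,73)))
print("bh",circ(w.plane(w.blob("white",(170,78,240,150)),6)))
t=w.blob("white",(310,175,372,255)); print("timer",rect(w.plane(t,59)))
h=cv2.convexHull(t.reshape(-1,1,2)); a=cv2.approxPolyDP(h,4,True)[:,0]; print(a.tolist(), w.plane(a,59).round(1).tolist(), w.plane(a,0).round(1).tolist())
E
```

```text
bottle body@45 [631.  235.2  30.4 630.8 235.2  29.1  29.5] @60 [630.7 235.   29.  630.5 234.9  27.8  28.2]
dark@45 [630.6 235.4  30.2 630.5 235.4  28.8  29.2] [630.1 234.9  27.7 630.  234.9  26.4  26.8]
bh [474.5 226.2  80.1 474.7 226.3  78.   78.2]
timer [661.3 103.5  14.   63.    9.7]
[[348, 194], [357, 196], [362, 244], [352, 243]] [[653.3, 134.1], [663.4, 131.8], [671.4, 73.3], [659.6, 74.8]] [[658.5, 116.9], [670.3, 114.2], [679.8, 45.2], [665.9, 46.9]]
```

```bash
python3 -m inch '[[[0.002,0.028,0],[0,0,0],0.087],[[0.002,0.028,-0.01],[0,0,0],0.087],[[0.002,0.028,-0.02],[0,0,0],0.087],[[0,0,-0.03],[0,0,0],0.07],[[0,0,-0.03],[0,0,0],0.06],[[0,0,-0.03],[0,0,0],0.06],[[0,0,-0.03],[0,0,0],0.06],[[0,0,-0.025],[0,0,0],0.06],[[0,0,-0.015],[0,0,0],0.06],[[0,0,-0.009],[0,0,0],0.06],[[0,0,0],[0,0,0],0.06],[[0,0,0],[0,0,0],0.04],[[0,0,0],[0,0,0],0.035],[[0,0,0],[0,0,0],0.025],[[0,0,0],[0,0,0],0.025],[[0,0,0],[0,0,0],0.025],[[0,0,0],[0,0,0],0.025]]' 15
```

```text
time_s: 2.85
tcp_pos: [631.3, 234.2, 24.1]
tool_rot: [3.141, -0.0, 1.571]
contact_force: [-1.0, 0.2, 1.8]
opening: 0.347
finger_force: 15.0
```

```bash
python3 -m inch '[[[0,0,0.01],[0,0,0],0.025],[[0,0,0.02],[0,0,0],0.025],[[0,0,0.02],[0,0,0],0.025],[[-0.01,0,0],[0,0,0],0.025],[[-0.02,-0.001,0],[0,0,0],0.025],[[-0.025,-0.002,0],[0,0,0],0.025],[[-0.025,-0.002,0],[0,0,0],0.025],[[-0.025,-0.002,0],[0,0,0],0.025],[[-0.022,-0.002,0],[0,0,0],0.025],[[-0.02,0,0],[0,0,0],0.025],[[-0.01,0,0],[0,0,0],0.025],[[0,0,0],[0,0,0],0.025],[[0,0,0],[0,0,0],0.025],[[0,0,0],[0,0,0],0.025],[[0,0,0],[0,0,0],0.025]]'; python3 - <<'E'
from h import *
s=View("scene"); d=View("side")
for v in(s,d):
    p=v.proj((474.5,226.2,74+50)); print(p); x,y=p.astype(int); f=v.f[y-50:y+70,x-60:x+60]; cv2.imwrite(f"pics/c_{v.n}.png",cv2.resize(f,None,fx=3,fy=3)[:,:,::-1])
cv2.imwrite("pics/c1.png",np.hstack([cv2.imread("pics/c_scene.png"),cv2.imread("pics/c_side.png")]))
E
```

```text
time_s: 4.35
tcp_pos: [474.8, 224.9, 73.5]
tool_rot: [3.141, -0.0, 1.57]
contact_force: [0.4, 0.2, -0.9]
opening: 0.343
finger_force: 15.0
[322.8328068  271.38561458]
[304.00155589 264.90078055]
```

View pics/c1.png

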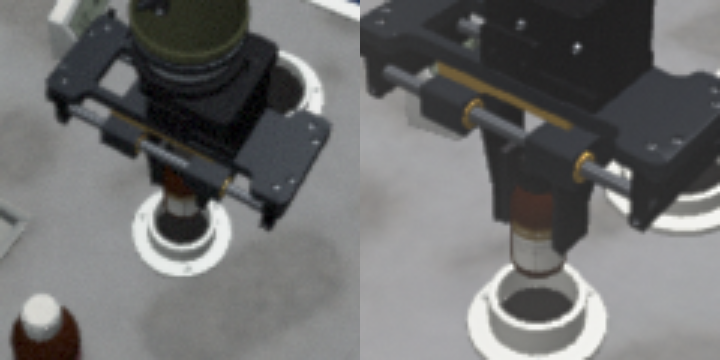

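The bottle hangs upright over the holder in both views. I'll lower it.

```bash
python3 -m inch '[[[0,0.000,-0.015],[0,0,0],0.025],[[0,0,-0.015],[0,0,0],0.025],[[0,0,-0.007],[0,0,0],0.025],[[0,0,-0.003],[0,0,0],0.025],[[0,0,-0.0015],[0,0,0],0.025],[[0,0,0],[0,0,0],0.025],[[0,0,0],[0,0,0],0.025]]'
```

```text
time_s: 5.15
tcp_pos: [474.5, 225.2, 32.6]
tool_rot: [3.141, -0.0, 1.571]
contact_force: [-0.3, 0.4, -0.3]
opening: 0.346
finger_force: 15.0
```

```bash
python3 -m inch '[[[0,0,-0.001],[0,0,0],0.025],[[0,0,-0.0007],[0,0,0],0.025],[[0,0,0],[0,0,0],0.025],[[0,0,0],[0,0,0],0.036],[[0,0,0],[0,0,0],0.04],[[0,0,0],[0,0,0],0.05],[[0,0,0],[0,0,0],0.06],[[0,0,0],[0,0,0],0.06],[[0,0,0],[0,0,0],0.06],[[0,0,0.02],[0,0,0],0.06],[[0,0,0.04],[0,0,0],0.06],[[0,0,0.04],[0,0,0],0.087],[[0,0,0.04],[0,0,0],0.087],[[0,0,0.04],[0,0,0],0.087],[[0,0,0.01],[0,0,0],0.087]]'
```

```text
time_s: 6.65
tcp_pos: [476.2, 226.2, 225.6]
tool_rot: [3.134, -0.003, 1.571]
contact_force: [0.7, 0.8, -0.3]
opening: 0.946
finger_force: 0.0
```

```bash
python3 -m inch '[[[0.005,-0.015,0],[0,0,0],0.087],[[0.005,-0.025,0],[0,0,0],0.087],[[0.005,-0.03,0],[0,0,0],0.087],[[0.005,-0.03,0],[0,0,0],0.087],[[0.005,-0.03,0],[0,0,0],0.087],[[0.005,-0.03,0],[0,0,0],0.087],[[0.005,-0.03,0],[0,0,0],0.087],[[0.005,-0.03,0],[0,0,0],0.087],[[0.005,-0.03,0],[0,0,0],0.087],[[0.005,-0.03,0],[0,0,0],0.087],[[0.005,-0.03,0],[0,0,0],0.087],[[0.005,-0.03,0],[0,0,0],0.087],[[0.005,-0.03,0],[0,0,0],0.087],[[0.005,-0.03,0],[0,0,0],0.087],[[0.005,-0.03,0],[0,0,0],0.087],[[0.005,-0.025,0],[0,0,0],0.087],[[0.005,-0.01,0],[0,0,0],0.087],[[0,0,0],[0,0,0],0.087],[[0,0,0],[0,0,0],0.087],[[0,0,0],[0,0,0],0.087]]'; python3 - <<'E'
from h import *
w=View("wrist",save="w2"); s=View("scene"); 
x,y=s.proj((474.5,226.2,40)).astype(int); f=w.f.copy(); f[280:400,520:640]=cv2.resize(s.f[y-20:y+20,x-20:x+20],(120,120)); cv2.imwrite("pics/w2b.png",f[:,:,::-1])
E
```

```text
time_s: 8.65
tcp_pos: [559.3, -237.9, 220.2]
tool_rot: [-3.141, -0.001, 1.573]
contact_force: [0.2, 0.4, 0.4]
opening: 0.996
finger_force: 0.0
```

View pics/w2b.png

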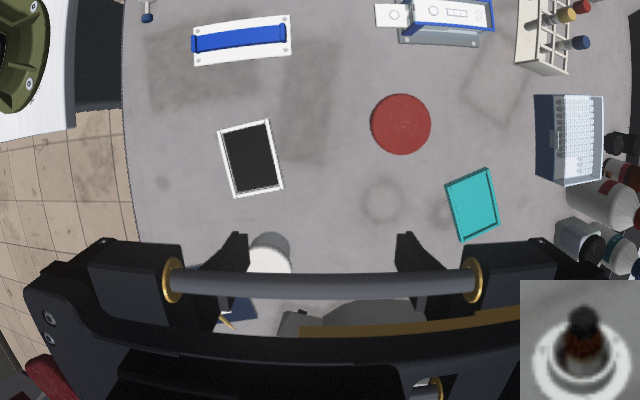

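The inset shows the bottle upright in its holder. The red lid is at (400,124), the white dock at (251,158), the cradle at (241,38), and the cassette end at (393,15).

```bash
python3 - <<'E'
from h import *
w=View("wrist")
print("cup",circ(w.plane(w.blob("red",(360,85,440,165)),66)))
print("dock",rect(w.plane(w.blob("white",(205,110,295,205)),12)))
print("pocket",rect(w.plane(w.blob("dark",(220,115,285,198)),8)))
print("cradle",rect(w.plane(w.blob("white",(180,8,300,72)),5)),rect(w.plane(w.blob("blue",(180,8,300,72)),20)))
print("bystander",circ(w.plane(w.blob("white",(240,240,298,272)),80)))
E
```

```text
cup [ 640.3 -172.8   64.3  640.4 -173.    62.1   63.1]
dock [ 469.  -220.2   68.4   90.3   11. ]
pocket [ 469.  -219.7   55.3   77.5   11.7]
cradle [457.8 -69.1 125.1  54.    2.6] [457.1 -70.  117.4  23.7   2.2]
bystander [ 497.5 -328.9   52.5  496.6 -324.    32.1   52.5]
```

```bash
python3 -m inch '[[[0.02,0.016,0],[0,0,0],0.087],[[0.025,0.02,0],[0,0,0],0.087],[[0.02,0.016,-0.01],[0,0,0],0.087],[[0.016,0.0145,-0.02],[0,0,0],0.087],[[0,0,-0.03],[0,0,0],0.087],[[0,0,-0.03],[0,0,0],0.087],[[0,0,-0.03],[0,0,0],0.087],[[0,0,-0.03],[0,0,0],0.087],[[0,0,-0.02],[0,0,0],0.087],[[0,0,-0.01],[0,0,0],0.087],[[0,0,0],[0,0,0],0.087],[[0,0,0],[0,0,0],0.075],[[0,0,0],[0,0,0],0.07],[[0,0,0],[0,0,0],0.06],[[0,0,0],[0,0,0],0.058],[[0,0,0],[0,0,0],0.058],[[0,0,0],[0,0,0],0.058]]' 18
```

```text
time_s: 10.5
tcp_pos: [640.9, -173.7, 41.5]
tool_rot: [3.14, 0.0, 1.571]
contact_force: [0.5, -0.4, 4.7]
opening: 0.742
finger_force: 18.0
```

```bash
python3 -m inch '[[[0,0,0.01],[0,0,0],0.058],[[0,0,0.025],[0,0,0],0.058],[[0,0,0.025],[0,0,0],0.058],[[-0.006,0.01,0.01],[0,0,0],0.058],[[-0.012,0.018,0],[0,0,0],0.058],[[-0.016,0.024,0],[0,0,0],0.058],[[-0.016,0.024,0],[0,0,0],0.058],[[-0.016,0.024,0],[0,0,0],0.058],[[-0.016,0.024,0],[0,0,0],0.058],[[-0.016,0.024,0],[0,0,0],0.058],[[-0.016,0.024,0],[0,0,0],0.058],[[-0.016,0.024,0],[0,0,0],0.058],[[-0.016,0.024,0],[0,0,0],0.058],[[-0.012,0.016,0],[0,0,0],0.058],[[-0.0065,0.010,0],[0,0,0],0.058],[[0,0,0],[0,0,0],0.058],[[0,0,0],[0,0,0],0.058],[[0,0,0],[0,0,0],0.058]]'; python3 - <<'E'
from h import *
s=View("scene"); d=View("side")
o=[]
for v in(s,d):
    x,y=v.proj((476.4,74,60)).astype(int); o.append(cv2.resize(v.f[y-60:y+60,x-60:x+60],None,fx=3,fy=3)[:,:,::-1])
cv2.imwrite("pics/c2.png",np.hstack(o))
E
```

```text
time_s: 12.3
tcp_pos: [476.0, 71.3, 110.3]
tool_rot: [3.141, 0.0, 1.569]
contact_force: [-0.2, 0.2, -0.9]
opening: 0.741
finger_force: 18.0
```

View pics/c2.png

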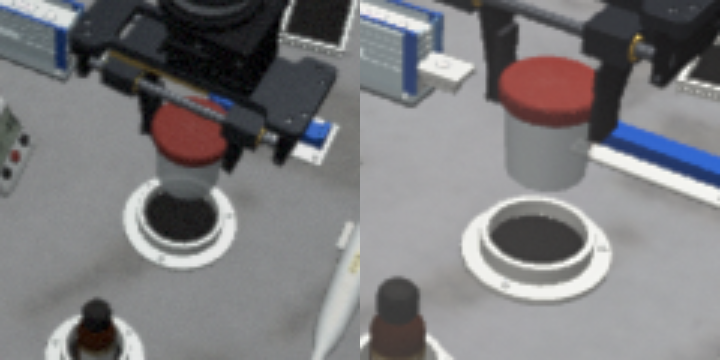

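The cup hangs upright above its holder. I'll check the lid centre against the holder.

```bash
python3 - <<'E'
from h import *
for n in("scene","side"):
    v=View(n); x,y=v.proj((476.4,74,135)).astype(int)
    print(circ(v.plane(v.blob("red",(x-25,y-22,x+25,y+25)),135)))
E
```

```text
[475.3  77.8  64.  475.7  82.   47.8  62.7]
[474.   77.8  67.9 475.8  77.5  57.8  64.3]
```

```bash
python3 -m inch '[[[0,0.001,-0.015],[0,0,0],0.058],[[0,0,-0.018],[0,0,0],0.058],[[0,0,-0.015],[0,0,0],0.058],[[0,0,-0.008],[0,0,0],0.058],[[0,0,-0.003],[0,0,0],0.058],[[0,0,-0.0015],[0,0,0],0.058],[[0,0,-0.001],[0,0,0],0.058],[[0,0,0],[0,0,0],0.058],[[0,0,0],[0,0,0],0.058]]'
```

```text
time_s: 13.4
tcp_pos: [475.9, 73.5, 49.4]
tool_rot: [3.141, -0.0, 1.571]
contact_force: [0.7, -0.2, -0.5]
opening: 0.739
finger_force: 18.0
```

```bash
python3 -m inch '[[[0,0,-0.001],[0,0,0],0.058],[[0,0,0],[0,0,0],0.058],[[0,0,0],[0,0,0],0.068],[[0,0,0],[0,0,0],0.072],[[0,0,0],[0,0,0],0.08],[[0,0,0],[0,0,0],0.087],[[0,0,0],[0,0,0],0.087],[[0,0,0],[0,0,0],0.087],[[0,0,0.02],[0,0,0],0.087],[[0,0,0.03],[0,0,0],0.087],[[0,0,0.04],[0,0,0],0.087],[[0,0,0.04],[0,0,0],0.087],[[0,0,0.04],[0,0,0],0.087]]' && python3 -m inch '[[[0.02,0.002,0],[0,0,0.13],0.087],[[0.02,0.002,0],[0,0,0.13],0.087],[[0.02,0.002,0],[0,0,0.13],0.087],[[0.02,0.002,0],[0,0,0.13],0.087],[[0.02,0.002,0],[0,0,0.13],0.087],[[0.02,0.002,0],[0,0,0.13],0.087],[[0.02,0.002,0],[0,0,0.13],0.087],[[0.02,0.002,0],[0,0,0.13],0.087],[[0.02,0.002,0],[0,0,0.13],0.087],[[0.02,0.002,0],[0,0,0.13],0.087],[[0.02,0.002,0],[0,0,0.13],0.087],[[0.02,0.002,0],[0,0,0.13],0.087],[[0.01,0.002,0],[0,0,0],0.087],[[0,0,0],[0,0,0],0.087],[[0,0,0],[0,0,0],0.087],[[0,0,0],[0,0,0],0.087]]'; python3 - <<'E'
from h import *
w=View("wrist"); s=View("scene"); 
x,y=s.proj((476,74,40)).astype(int); f=w.f.copy(); f[280:400,520:640]=cv2.resize(s.f[y-30:y+30,x-30:x+30],(120,120)); cv2.imwrite("pics/w3.png",f[:,:,::-1])
E
```

```text
time_s: 14.7
tcp_pos: [475.2, 73.4, 219.5]
tool_rot: [3.141, 0.0, 1.571]
contact_force: [1.0, 0.3, 0.2]
opening: 1.002
finger_force: 0.0
time_s: 16.3
tcp_pos: [724.9, 99.4, 218.0]
tool_rot: [-3.142, -0.0, 3.131]
contact_force: [-0.6, -0.1, -0.1]
opening: 0.999
finger_force: 0.0
```

View pics/w3.png

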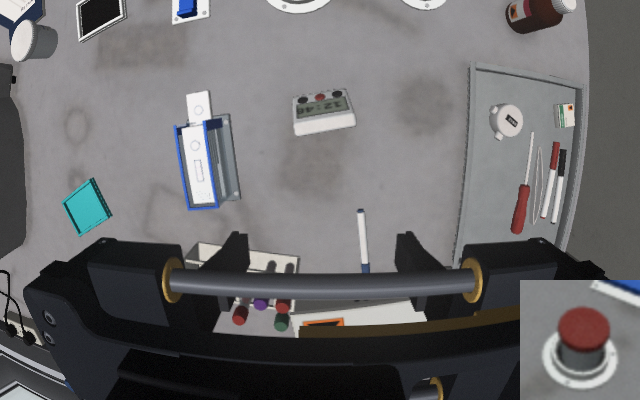

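The inset shows the cup upright in its holder. The timer is at (324,112) with its top ridge below that, and the dispenser at (200,160) with the cassette end at (199,105).

```bash
python3 - <<'E'
from h import *
w=View("wrist")
H,S,V=[a.astype(int) for a in cv2.split(w.hsv)]
print(V[100:140:3,325].tolist(), V[112:140:3,305].tolist())
for th in (185,205,215):
    k=np.zeros(V.shape,np.uint8); k[80:145,285:362]=((S<28)&(V>th))[80:145,285:362]
    c=max(cv2.findContours(k,0,1)[0],key=cv2.contourArea)[:,0]
    print(th,rect(w.plane(c,59)))
    a=cv2.approxPolyDP(cv2.convexHull(c.reshape(-1,1,2)),3,True)[:,0]; print(a.tolist(),w.plane(a,59).round(1).tolist())
print("disp blue@62",rect(w.plane(w.blob("blue",(165,105,225,215)),62)))
c=w.blob("white",(180,85,220,122)); print("cass@30",rect(w.plane(c,30)))
a=cv2.approxPolyDP(cv2.convexHull(c.reshape(-1,1,2)),3,True)[:,0]; print(a.tolist(),w.plane(a,30).round(1).tolist())
E
```

```text
[98, 87, 74, 104, 94, 164, 211, 222, 220, 223, 176, 127, 127, 127] [106, 100, 167, 201, 219, 217, 219, 202, 127, 131]
185 [661.3 102.3  13.8  62.5   9.9]
[[353, 115], [354, 124], [295, 133], [297, 122]] [[652.6, 132.4], [662.0, 133.5], [670.9, 72.3], [659.4, 74.6]]
205 [661.7 102.   12.   61.3   9.5]
[[352, 115], [352, 124], [295, 132], [297, 123]] [[652.6, 131.4], [662.0, 131.4], [669.8, 72.3], [660.5, 74.6]]
215 [661.7 101.9  10.7  59.8   9.8]
[[352, 119], [344, 125], [302, 133], [295, 129], [296, 124], [351, 115]] [[656.8, 131.4], [663.1, 123.1], [671.0, 79.6], [666.7, 72.4], [661.5, 73.5], [652.7, 130.3]]
disp blue@62 [703.  -40.6  98.3  40.8   3.3]
cass@30 [636.3 -45.3  35.6  28.7   4.4]
[[207, 91], [210, 118], [189, 121], [186, 95]] [[619.0, -32.8], [651.3, -30.4], [652.8, -58.1], [621.1, -60.4]]
```

```bash
python3 -m inch '[[[-0.025,0.001,0],[0,0,0.084],0.087],[[-0.025,0.001,0],[0,0,0.084],0.087],[[-0.0203,0,-0.02],[0,0,0],0.087],[[0,0,-0.03],[0,0,0],0.087],[[0,0,-0.03],[0,0,0],0.087],[[0,0,-0.03],[0,0,0],0.087],[[0,0,-0.03],[0,0,0],0.087],[[0,0,-0.03],[0,0,0],0.087],[[0,0,-0.02],[0,0,0],0.087],[[0,0,-0.01],[0,0,0],0.087],[[0,0,0],[0,0,0],0.087],[[0,0,0],[0,0,0],0.078],[[0,0,0],[0,0,0],0.072],[[0,0,0],[0,0,0],0.068],[[0,0,0],[0,0,0],0.06],[[0,0,0],[0,0,0],0.06],[[0,0,0],[0,0,0],0.06],[[0,0,0],[0,0,0],0.06]]' 20
```

```text
time_s: 18.25
tcp_pos: [655.8, 101.6, 18.8]
tool_rot: [3.141, 0.001, -2.984]
contact_force: [-0.5, -0.5, 6.1]
opening: 0.752
finger_force: 19.9
```

```bash
python3 -m inch '[[[0,0,0.01],[0,0,0],0.06],[[0,0,0.03],[0,0,0],0.06],[[0,0,0.03],[0,0,0],0.06],[[0,0,0.03],[0,0,0],0.06],[[-0.008,-0.015,0],[0,0,0.02],0.06],[[-0.0125,-0.022,0],[0,0,0.02],0.06],[[-0.0145,-0.026,0],[0,0,0],0.06],[[-0.0145,-0.026,0],[0,0,0],0.06],[[-0.0145,-0.026,0],[0,0,0],0.06],[[-0.0145,-0.026,0],[0,0,0],0.06],[[-0.0145,-0.026,0],[0,0,0],0.06],[[-0.0145,-0.026,0],[0,0,0],0.06],[[-0.0145,-0.026,0],[0,0,0],0.06],[[-0.0145,-0.026,0],[0,0,0],0.06],[[-0.0145,-0.026,0],[0,0,0],0.06],[[-0.0145,-0.026,0],[0,0,0],0.06],[[-0.0085,-0.016,0],[0,0,0],0.06],[[-0.0035,-0.007,0],[0,0,0],0.06],[[0,0,0],[0,0,0],0.06],[[0,0,0],[0,0,0],0.06]]' && python3 -m inch '[[[0,0,0],[0,0,0],0.06],[[0,0,0],[0,0,0],0.06]]'; python3 - <<'E'
from h import *
o=[]
for n in("scene","side"):
    v=View(n); x,y=v.proj((470,-220,50)).astype(int); print(x,y); o.append(cv2.resize(v.f[y-60:y+60,x-60:x+60],None,fx=3,fy=3)[:,:,::-1])
cv2.imwrite("pics/c3.png",np.hstack(o))
E
```

```text
time_s: 20.25
tcp_pos: [478.3, -217.3, 117.9]
tool_rot: [3.141, 0.0, -2.943]
contact_force: [0.5, -0.1, -2.2]
opening: 0.753
finger_force: 19.9
time_s: 20.45
tcp_pos: [478.3, -217.3, 117.8]
tool_rot: [3.141, 0.0, -2.942]
contact_force: [0.2, 0.1, -0.7]
opening: 0.754
finger_force: 19.9
398 173
416 198
```

View pics/c3.png

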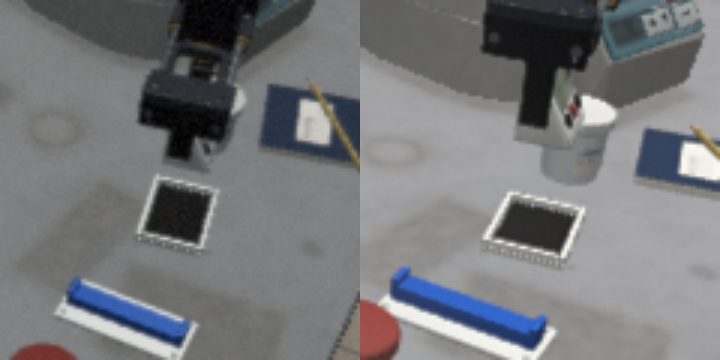

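```bash
python3 -m inch '[[[0,-0.0008,-0.015],[0,0,0],0.06],[[0,0,-0.025],[0,0,0],0.06],[[0,0,-0.025],[0,0,0],0.06],[[0,0,-0.015],[0,0,0],0.06],[[0,0,-0.008],[0,0,0],0.06],[[0,0,-0.004],[0,0,0],0.06],[[0,0,-0.0015],[0,0,0],0.06],[[0,0,0],[0,0,0],0.06],[[0,0,0],[0,0,0],0.06]]'
```

```text
time_s: 21.45
tcp_pos: [478.4, -219.6, 25.2]
tool_rot: [-3.141, 0.001, -2.944]
contact_force: [0.7, -0.8, -1.0]
opening: 0.755
finger_force: 19.9
```

```bash
python3 -m inch '[[[0,0,-0.001],[0,0,0],0.06],[[0,0,-0.0004],[0,0,0],0.06],[[0,0,0],[0,0,0],0.068],[[0,0,0],[0,0,0],0.072],[[0,0,0],[0,0,0],0.08],[[0,0,0],[0,0,0],0.087],[[0,0,0],[0,0,0],0.087],[[0,0,0],[0,0,0],0.087],[[0,0,0.02],[0,0,0],0.087],[[0,0,0.03],[0,0,0],0.087],[[0,0,0.04],[0,0,0],0.087],[[0,0,0.04],[0,0,0],0.087],[[0,0,0.04],[0,0,0],0.087]]' && python3 -m inch '[[[0.025,0.019,0],[0,0,-0.069],0.087],[[0.025,0.019,0],[0,0,-0.069],0.087],[[0.025,0.019,0],[0,0,0],0.087],[[0.025,0.019,0],[0,0,0],0.087],[[0.025,0.019,0],[0,0,0],0.087],[[0.025,0.019,0],[0,0,0],0.087],[[0.025,0.019,0],[0,0,0],0.087],[[0.025,0.019,0],[0,0,0],0.087],[[0.022,0.019,0],[0,0,0],0.087],[[0,0,0],[0,0,0],0.087],[[0,0,0],[0,0,0],0.087],[[0,0,0],[0,0,0],0.087]]'; python3 - <<'E'
from h import *
w=View("wrist"); f=w.f.copy(); d=View("side"); s=View("scene")
for i,v in enumerate((s,d)):
    x,y=v.proj((470,-220,30)).astype(int); f[250:400,i*150:i*150+150]=cv2.resize(v.f[y-25:y+25,x-25:x+25],(150,150))
cv2.imwrite("pics/w4.png",f[:,:,::-1])
E
```

```text
time_s: 22.75
tcp_pos: [477.4, -219.2, 194.6]
tool_rot: [3.142, 0.0, -2.944]
contact_force: [0.5, 0.8, -0.7]
opening: 0.996
finger_force: 0.0
time_s: 23.95
tcp_pos: [699.1, -49.8, 192.8]
tool_rot: [-3.141, -0.001, -3.084]
contact_force: [0.6, -0.5, -0.0]
opening: 1.0
finger_force: 0.0
```

View pics/w4.png

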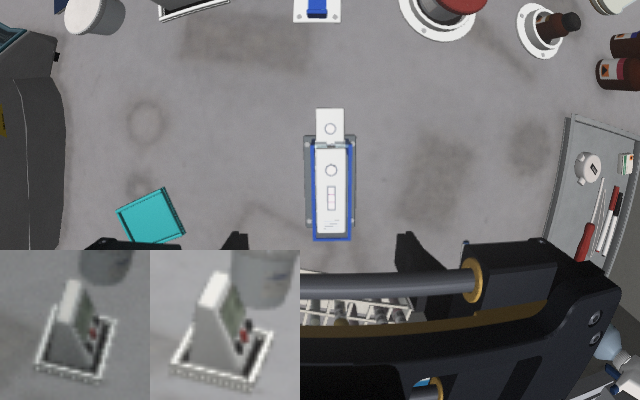

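The timer sits squarely in the dock in both insets. The cassette end is at (330,107) to (330,140), nearly straight below the camera. I'll measure its axis.

```bash
python3 - <<'E'
from h import *
w=View("wrist")
c=w.blob("white",(305,100,355,138)); print("cass@30",rect(w.plane(c,30)))
a=cv2.approxPolyDP(cv2.convexHull(c.reshape(-1,1,2)),3,True)[:,0]; print(a.tolist(),w.plane(a,30).round(1).tolist())
b=w.blob("blue",(300,130,362,245)); print("blue@62",rect(w.plane(b,62)))
c=w.blob("white",(308,152,352,238)); print("top@54",rect(w.plane(c,54)))
E
```

```text
cass@30 [634.4 -45.4  30.7  28.4   3.6]
[[342, 108], [343, 137], [316, 137], [316, 109]] [[618.3, -33.4], [648.8, -30.3], [650.5, -58.7], [621.0, -60.3]]
blue@62 [702.5 -40.3  99.5  39.5   4.4]
top@54 [704.  -41.3  84.3  29.1   4.4]
```

```bash
python3 -m inch '[[[-0.02,0.001,0],[0,0,0.016],0.06],[[-0.022,0.0015,0],[0,0,0],0.06],[[-0.0217,0.0017,-0.02],[0,0,0],0.06],[[0,0,-0.03],[0,0,0],0.06],[[0,0,-0.03],[0,0,0],0.06],[[0,0,-0.03],[0,0,0],0.06],[[0,0,-0.03],[0,0,0],0.06],[[0,0,-0.02],[0,0,0],0.06],[[0,0,-0.01],[0,0,0],0.06],[[0,0,0],[0,0,0],0.06],[[0,0,-0.008],[0,0,0],0.06],[[0,0,-0.002],[0,0,0],0.06],[[0,0,0],[0,0,0],0.05],[[0,0,0],[0,0,0],0.05]]'
```

```text
time_s: 25.55
tcp_pos: [636.5, -44.2, 13.7]
tool_rot: [-3.142, 0.001, -3.066]
contact_force: [0.1, -0.6, -0.1]
opening: 0.608
finger_force: 0.0
```

```bash
python3 -m inch '[[[-0.001,-0.0012,0],[0,0,0],0.05],[[0,0,0],[0,0,0],0.045],[[0,0,0],[0,0,0],0.04],[[0,0,0],[0,0,0],0.035],[[0,0,0],[0,0,0],0.032],[[0,0,0],[0,0,0],0.025],[[0,0,0],[0,0,0],0.025],[[0,0,0],[0,0,0],0.025]]' 6; python3 - <<'E'
from h import *
d=View("side"); x,y=d.proj((650,-45,30)).astype(int); cv2.imwrite("pics/c5.png",cv2.resize(d.f[y-50:y+50,x-70:x+70],None,fx=5,fy=5)[:,:,::-1])
E
```

```text
time_s: 26.35
tcp_pos: [635.0, -45.3, 13.0]
tool_rot: [3.141, 0.0, -3.066]
contact_force: [0.1, -0.0, 0.3]
opening: 0.348
finger_force: 6.0
```

View pics/c5.png

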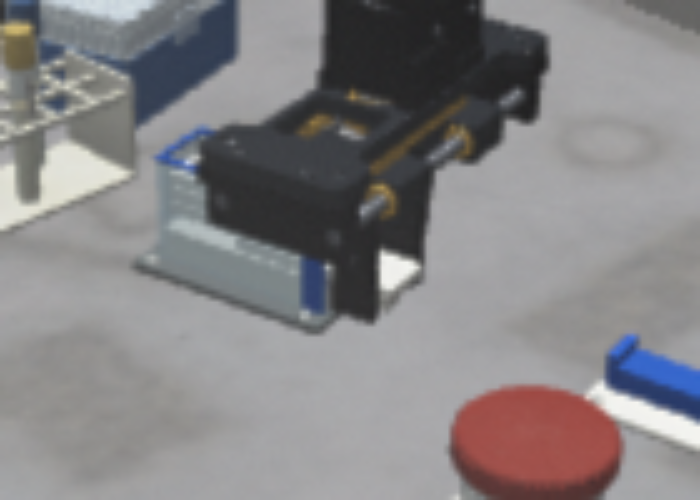

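The fingers hold both sides of the cassette, clear of the front wall. I'll pull it straight out along the 4.2° axis.

```bash
python3 -m inch '[[[0,0,0],[0,0,0],0.025],[[0,0,0],[0,0,0],0.025],[[-0.003,-0.0002,0],[0,0,0],0.025],[[-0.006,-0.0004,0],[0,0,0],0.025],[[-0.006,-0.0005,0],[0,0,0],0.025],[[-0.005,-0.0004,0],[0,0,0],0.025],[[0,0,0],[0,0,0],0.025]]' 25
```

```text
time_s: 27.1
tcp_pos: [613.8, -47.0, 13.0]
tool_rot: [-3.142, -0.001, -3.067]
contact_force: [-0.6, 0.2, 0.1]
opening: 0.342
finger_force: 25.0
```

```bash
python3 -m inch '[[[-0.005,-0.0004,0],[0,0,0],0.025],[[-0.008,-0.0006,0],[0,0,0],0.025],[[-0.008,-0.0006,0],[0,0,0],0.025],[[-0.008,-0.0006,0],[0,0,0],0.025],[[-0.008,-0.0006,0],[0,0,0],0.025],[[-0.008,-0.0006,0],[0,0,0],0.025],[[-0.005,-0.0004,0],[0,0,0],0.025],[[0,0,0],[0,0,0],0.025],[[0,0,0],[0,0,0],0.025]]'; python3 - <<'E'
from h import *
d=View("side"); s=View("scene"); o=[]
for v in (d,s):
    x,y=v.proj((610,-48,30)).astype(int); o.append(cv2.resize(v.f[y-60:y+60,x-60:x+60],(400,400))[:,:,::-1])
cv2.imwrite("pics/c6.png",np.hstack(o))
E
```

```text
time_s: 28.0
tcp_pos: [565.2, -50.6, 13.1]
tool_rot: [-3.142, 0.0, -3.066]
contact_force: [0.3, -0.3, -0.1]
opening: 0.339
finger_force: 25.0
```

View pics/c6.png

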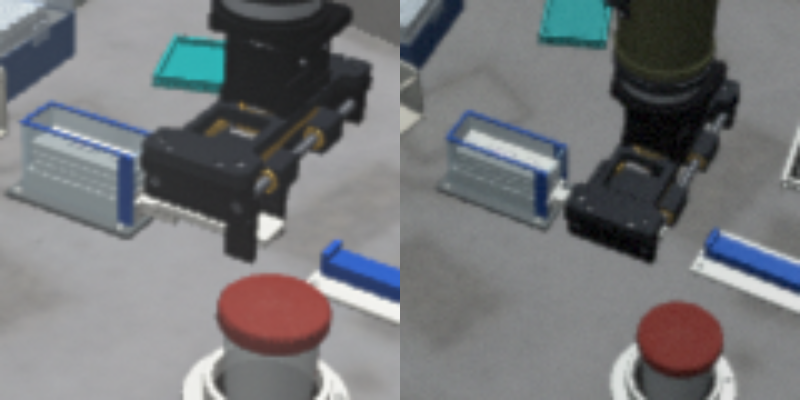

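The cassette is free of the mouth, held level, and the stack stayed in the chute. Next I lift and carry it to the cradle.

```bash
python3 -m inch '[[[0,0,0.01],[0,0,0],0.025],[[-0.005,0,0.015],[0,0,0],0.025],[[-0.012,-0.001,0.015],[0,0,0],0.025],[[-0.016,-0.002,0],[0,0,-0.015],0.025],[[-0.016,-0.0025,0],[0,0,-0.015],0.025],[[-0.016,-0.0025,0],[0,0,0],0.025],[[-0.016,-0.0025,0],[0,0,0],0.025],[[-0.016,-0.0025,0],[0,0,0],0.025],[[-0.016,-0.0025,0],[0,0,0],0.025],[[-0.014,-0.002,0],[0,0,0],0.025],[[-0.01,-0.0022,0],[0,0,0],0.025],[[0,0,0],[0,0,0],0.025],[[0,0,0],[0,0,0],0.025],[[0,0,0],[0,0,0],0.025]]'; python3 - <<'E'
from h import *
print(robot.get_state()["qpos"].round(2))
d=View("side"); s=View("scene"); o=[]
for v in (d,s):
    x,y=v.proj((458,-69,40)).astype(int); o.append(cv2.resize(v.f[y-60:y+60,x-60:x+60],(400,400))[:,:,::-1])
cv2.imwrite("pics/c7.png",np.hstack(o))
E
```

```text
time_s: 29.5
tcp_pos: [428.9, -70.2, 53.3]
tool_rot: [3.142, 0.001, -3.096]
contact_force: [0.4, -0.3, 1.0]
opening: 0.346
finger_force: 25.0
[ 0.19  0.03 -0.09  2.15  0.    0.96  1.71]
```

View pics/c7.png

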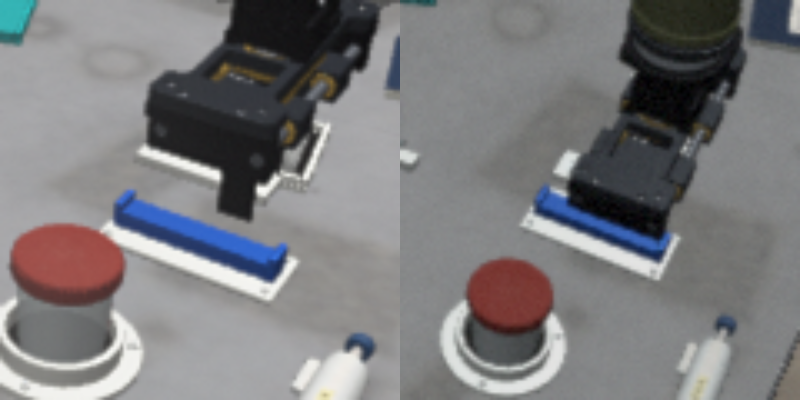

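```bash
python3 - <<'E'
from h import *
u=np.array([np.cos(.0455),np.sin(.0455)]); n=np.array([-u[1],u[0]]); c=np.array([428.9,-70.2])+29.4*u
print("centre",c)
for nm in("side","scene"):
    v=View(nm); x,y=v.proj((458,-69,40)).astype(int)
    q=v.blob("white",(x-20,y-18,x+8,y-4) if nm=="side" else (x-15,y-20,x+10,y-3))
    print(nm,rect(v.plane(q,70.3)))
    a=cv2.approxPolyDP(cv2.convexHull(q.reshape(-1,1,2)),2,True)[:,0]; print(a.tolist())
    print(v.plane(a,70.3).round(1).tolist())
    for z in (70.3,62.3): print(z,[v.proj((*(c+45*u+k*15*n),z)).round(1).tolist() for k in(1,-1)])
E
```

```text
centre [458.26957257 -68.86276151]
side [473.6 -57.2  57.7  11.3   2.7]
[[373, 215], [397, 221], [397, 224]]
[[502.2, -53.8], [449.8, -63.9], [444.5, -53.1]]
70.3 [[372.4, 215.3], [378.5, 209.6]]
62.3 [[372.1, 218.4], [378.1, 212.7]]
scene [494.9 -67.   11.   25.7   0.5]
[[372, 196], [370, 202], [366, 201]]
[[494.1, -79.8], [489.3, -56.9], [500.3, -54.6]]
70.3 [[364.8, 201.3], [369.1, 194.2]]
62.3 [[364.5, 203.3], [368.8, 196.2]]
```

The measured cassette corner matches the prediction within a pixel. I'll lower it.

```bash
python3 -m inch '[[[0,0,-0.01],[0,0,0],0.025],[[0,0,-0.015],[0,0,0],0.025],[[0,0,-0.01],[0,0,0],0.025],[[0,0,-0.005],[0,0,0],0.025],[[0,0,-0.0025],[0,0,0],0.025],[[0,0,-0.001],[0,0,0],0.025],[[0,0,0],[0,0,0],0.025],[[0,0,0],[0,0,0],0.025]]'
```

```text
time_s: 30.5
tcp_pos: [428.4, -70.4, 9.9]
tool_rot: [-3.142, 0.001, -3.096]
contact_force: [-0.9, 0.1, -0.3]
opening: 0.343
finger_force: 25.0
```

```bash
python3 -m inch '[[[0,0,-0.0005],[0,0,0],0.025],[[0,0,-0.0003],[0,0,0],0.025],[[0,0,0],[0,0,0],0.025],[[0,0,0],[0,0,0],0.032],[[0,0,0],[0,0,0],0.035],[[0,0,0],[0,0,0],0.04],[[0,0,0],[0,0,0],0.05],[[0,0,0],[0,0,0],0.06],[[0,0,0],[0,0,0],0.06],[[0,0,0.01],[0,0,0],0.06],[[0,0,0.03],[0,0,0],0.06],[[0,0,0.04],[0,0,0],0.06],[[0,0,0.04],[0,0,0],0.06],[[0,0,0.04],[0,0,0],0.06],[[0.04,0,0.01],[0,0,0],0.06],[[0.05,0,0.0],[0,0,0],0.06],[[0.03,0,0],[0,0,0],0.06],[[0,0,0],[0,0,0],0.06],[[0,0,0],[0,0,0],0.06]]'; python3 - <<'E'
from h import *
w=View("wrist"); f=w.f.copy(); d=View("side")
x,y=d.proj((500,20,20)).astype(int); f[250:400,0:300]=cv2.resize(d.f[y-75:y+75,x-150:x+150],(300,150))
cv2.imwrite("pics/w8.png",f[:,:,::-1])
x,y=w.proj((457,-69,26)).astype(int); print(x,y)
q=w.blob("white",(x-30,y-55,x+30,y+55)); print(rect(w.plane(q,26)))
E
```

```text
time_s: 32.4
tcp_pos: [547.6, -70.2, 178.6]
tool_rot: [3.141, -0.001, -3.096]
contact_force: [0.1, 0.5, -0.0]
opening: 0.691
finger_force: 0.0
326 97
[455.4 -69.4 112.3  49.6   2.4]
```

View pics/w8.png

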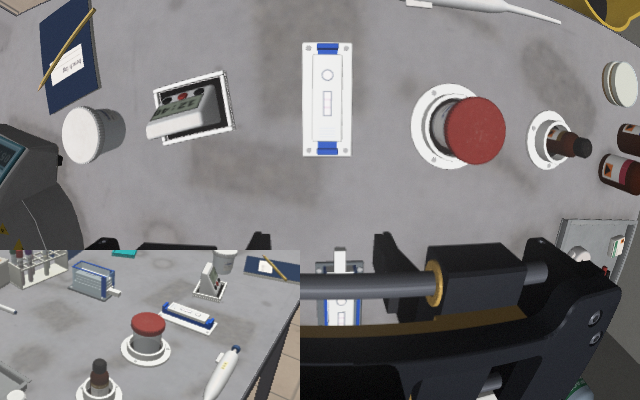

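The cassette lies on the bed between both stops. I'll check that the white piece at the dispenser mouth is only the 14 mm tongue.

```bash
python3 - <<'E'
from h import *
o=[]
for n in("side","scene"):
    v=View(n); x,y=v.proj((690,-42,30)).astype(int); o.append(cv2.resize(v.f[y-35:y+35,x-35:x+35],(400,400),interpolation=2)[:,:,::-1]); 
    for L in(14,35): print(n,L,[((v.proj((654.4-L*.997+k*14*-.075,-44.3-L*.075+k*14,22))-[x-35,y-35])*400/70).round().tolist() for k in(-1,1)])
cv2.imwrite("pics/c9.png",np.hstack(o))
E
```

```text
side 14 [[320.0, 237.0], [284.0, 266.0]]
side 35 [[362.0, 252.0], [328.0, 281.0]]
scene 14 [[302.0, 226.0], [278.0, 263.0]]
scene 35 [[339.0, 240.0], [315.0, 276.0]]
```

View pics/c9.png

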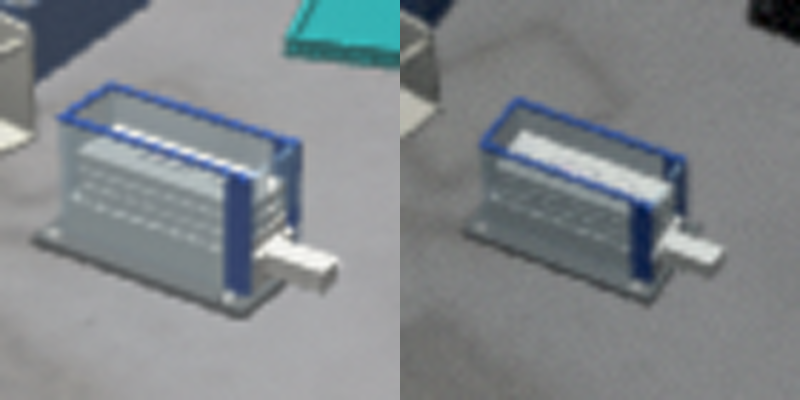

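The protrusion is about 14 mm wide and 28 mm long at tongue height, so it is the tongue. Three cassettes remain inside, and everything is in place.

```bash
python3 -c "
from rig import robot; print(robot.sign_off())"
```

```text
the job is handed in; nothing more can be done
None
```

The job is handed in at about 33 s of the 125 s allowed: bottle, cup and timer are in their holders and dock, the cassette lies on the cradle bed between its stops, the other three are still in the dispenser, and the gripper is clear of everything.

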